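# Free the eccentric cam, then push the follower slide home on the block

### The job

Close the clamping jig on the wooden block without grasping anything: with the fingertips, first push the cam's red handle round until the cam's low point (yellow dot) faces the brass follower roller, while the slide still stands back. Then push the black plate of the slide forward until the slide has pressed the block snug and square against the dark wooden fence, leave the cam at its low point, and draw the hand clear. Let only the slide move the block (do not touch or lift it yourself), and do not disturb the other things on the bench.

Things in the scene. Friction and masses are not known exactly. Their poses are not given: they have to be found in the camera images.
- jig: Clamping jig, fixed on the bench, place and yaw vary. Plywood base (top at z = 12 mm), x -130 to +110, y -115 to +115 mm in its frame. Origin: on the bench top, at base centre line; +x = forward, the way the slide travels (away from the robot), +y left, z up. Side rails (y +-95, x -125 to -13 mm) 32 mm high. All parts are under 37 mm high but the red handle and the black push plate (both to z = 85 mm).
- cam_pivot (a point): Vertical axis of the eccentric cam (steel disc of radius 36 mm, its centre 18 mm off this axis towards the handle; rim 18 mm away at the low point, 54 mm at the high point): at x = +35, y = +55, z = 34 mm in the jig's frame. Fixed; axes as the jig's. Disc top z = 26 mm, hub top z = 35 mm.
- cam_handle (a point): Centre of the top of the cam's red handle: upright round pin, 15 mm in diameter, z = 34 to 85 mm, 55 mm from the cam's axis on a steel lever bar (top at z = 34 mm). It turns with the cam and lies opposite to the low point, seen from the pivot.
- cam (a joint): Handle's angle about the pivot from the jig's +x, rad, counter-clockwise from above. 0 = low point (yellow dot) faces the roller, handle straight forward; 3 = high point blocks the slide, handle points back. Range -0.6 to 3.05, starts 1.6 to 2.95: push the handle clockwise by way of the jig's left (+y). No stop or detent at 0; friction 0.18 Nm (3 to 4 N at the handle), stays where left.
- push_plate (a point): Rear face of the slide's black upright push plate, middle of its 40 mm width (y), at z = 65 mm; plate 10 mm thick, up to z = 85 mm; the slide's deck behind it is at z = 28 mm. With the slide at 0 it is at x = -44, y = -35 mm in the jig's frame. Push it towards the jig's +x. Axes as the jig's.
- slide (a joint): Forward travel of the slide, m: 0 = back (starts 0 to 0.006); 0.048 = firm stop with the block between jaw and fence (end of travel 0.050). Friction 1.5 N, no spring. Its steel jaw (at 0: face at x = -18 mm in the jig's frame, y -87 to -3 mm, top z = 34 mm) pushes the block; its brass roller (y = +55 mm) meets the cam first unless the cam is within about 0.5 rad of its low point.
- block: Loose light wooden block lying flat on the jig's base between jaw and fence, 55 mm (its x) x 100 mm (its y) x 18 mm high; origin at the middle of its underside, on the base top (z = 12 mm). Its x is roughly along the jig's x. Pressed home its centre is about 57 mm ahead of the jig's origin. Only the slide may move it.
- red_spool: Bystander: wooden spool of dark red thread, 41 mm across, 50 mm high, standing to the left of the jig; origin under its centre.
- the_eraser: Bystander: blue and white eraser 22 x 50 x 13 mm, lying to the left of the jig; origin under its centre.
- brass_weight: Bystander: brass weight with knob, 40 x 60 x 60 mm, behind at the left; origin under its centre.
- tape_roll: Bystander: roll of masking tape lying flat, 96 mm across, 24 mm high, at the far left; origin under its centre.
- needle_tin: Bystander: dark green flat tin 63 x 94 x 21 mm, near right; origin under its centre.
- fence_face (a point): Middle of the rear face of the fixed dark wooden fence at the jig's front right: at x = +85, y = -45, z = 26 mm in the jig's frame; the fence spans y -100 to +5 mm, top at z = 36 mm. Axes as the jig's.
There are look-alikes about, which are no part of the job. Leave any pink look-alike of the block alone.

How it is judged:
On the way, in this order (a step that is already met when the one before it is completed fails the run):
1. the cam stands with its low point at the follower (within 0.35 rad) while the slide is still back (travel under 15 mm) (value of joint cam between -0.35 and 0.35 rad and value of joint slide below 0.015 m), for 0.2 s.
2. the slide is pushed home (travel over 45 mm) (value of joint slide above 0.045 m), for 0.2 s.
At the end, for the whole second after the job is handed in: The slide is home (travel over 45 mm of about 48), the cam is at its low point (within 0.35 rad), and the block lies flat and at rest on the jig's base between jaw and fence: centre 53.5 to 61.5 mm ahead of the jig's origin, sideways 26 to 66 mm to the right of it, square to the jig within 0.06 rad (value of joint slide above 0.045 m and value of joint cam between -0.35 and 0.35 rad and x of block in the frame of jig between 0.0535 and 0.0615 m and y of block in the frame of jig between -0.066 and -0.026 m and z of block in the frame of jig below 0.016 m and angle between the x axis of block and the x axis of jig, either way round below 0.06 rad and linear speed of block below 0.01 m/s and velocity of joint slide below 0.01 m/s); the robot touches nothing.
It fails at once if the slide is pushed forward (over 20 mm) while the cam is not at its low point (value of joint slide above 0.02 m and (value of joint cam above 0.5 rad or value of joint cam below -0.5 rad)).
It fails at once if the block is touched by the hand (over 1.5 N) (contact force between any of the fingers, the arm and block above 1.5 N).
It fails at once if the block is lifted off the jig's base (by over 10 mm) (z of block in the frame of jig above 0.022 m).
It fails at once if one of the other things on the bench is disturbed (moved by over 20 mm) (distance of any of red_spool, the_eraser, brass_weight, tape_roll, needle_tin from where it was at the start of the episode above 0.02 m).
It also fails if it takes over 48 s, if anything falls off the work surface, if the arm or the gripper's body presses on something with over 40 N, if the wrist force passes 120 N, or if a joint passes its speed limit or range.

### The arm

A 6-joint arm with a two-finger parallel gripper is mounted at the origin on a cart in front of the work surface, level with it; the furniture and walls round the work are solid. World frame = base frame: x ahead of the robot, y to its left, z up, the work surface at z = 0. Lengths are in m, angles in rad, forces in N, time in s.
With the tool pointing down it reaches from about 0.425 to 0.95 m from the base axis. Payload 3.5 kg.
Tool frame: the origin (TCP) lies on the mounting face of the last link; the fingertips stand 173 mm ahead of it and the grasp point (between the pads) lies 155 mm ahead of it (r.tips_ahead is the distance from the TCP to the fingertips, in m); z points along the fingers, y is the line along which they close (so a half turn about z gives the same grasp; the last joint's range is limited). The gripper opens to 85 mm and grips with 20 to 120 N. Pads are 22 mm wide; open, the fingers measure 114 mm over their backs; the gripper's body (76 mm by 85 mm) begins 54 mm behind the grasp point. The pads swing forward as they close: fully open they stand 13 mm farther back than shut.
Start: joints at [1.032, 0.286, 1.577, -0, 1.279, -0.15], TCP at [0.256, 0.625, 0.405] pointing down, gripper open.
Joint ranges: [-2.77, 2.77], [-0.9, 2.22], [0.21, 2.48], [-1.53, 4.67], [0.24, 2.81], [-2.84, 2.84]. Speed limits (rad/s): [2.79, 2.79, 3.14, 3.14, 3.14, 3.14].

### API

Orientations are given as a unit quaternion [x, y, z, w].
In Python, from workcell import r, vision, hand_in gives the robot as it stands.
- The arm moves only by the shell command python3 -m crank 'ROWS' [FORCE]. ROWS is JSON, a list of rows, each a list of 7 numbers: the shift along the tool's x, y, z in units of 30 mm (1.0 is 30 mm), then the turn, a rotation vector about the tool's x, y, z in units of 5 degrees (1.0 is 5 degrees), then the closure, from 0 (fully open) to 1 (shut). In form: [[tx, ty, tz, ax, ay, az, gripper], ...]. A call has 1 to 8 rows; each row shifts and turns the commanded pose from where the row before left it, along the tool's axes as they then stand; what a row does not reach is not made up. A row lasts 1/8 s, in which the tool goes at most 62.5 mm and 10.7 degrees, less where a joint would pass 70% of its speed; a pose out of reach is approached as far as the arm can. A call is refused whole if a number of a shift passes 1 or a number of a turn 1, either way. A call with a gripper value outside its range is refused whole. The fingers move at their own pace and stop on an object; FORCE is the grip in N (left out, the last holds). Time passes only in rows, so rows that do not move let the fingers close. It gives the time, the measured TCP pose, the force, the opening and the grip force at its end, in the units of the state.
- r.get_obs(): the state, without advancing time (a new reading comes with each control period).
- vision.read_camera(name): name is "side" or "top" or "wrist"; returns the picture (480x640x3 uint8, blue, green, red); there is no depth.
- vision.camera_info(name): a dict with "fx", "fy", "cx", "cy" (pixels), "k1" (the pictures are not rectified: a ray, as slopes to the right and down, at radius r is drawn at 1 + k1 r^2 times it, then the intrinsics apply), "R" (3x3) and "t" (3): a world point X has camera coordinates R X + t. Camera axes: x right, y down, z forward; pixel columns grow to the right and rows downward; lengths in m; the calibration is good to about 2 mm. A picture is of the moment at which its call begins: read the wrist's pose just before it. camera_info takes no time and is no camera call; for the wrist camera it gives the pose at the moment of the call.
- hand_in(): hands the job in; it is judged then, once.
The state is a dict: "t": time; "joint_positions": joint angles; "qvel": joint speeds; "joint_efforts": joint torques, N m; "position": TCP position; "eef_rot": TCP orientation; "wrist_force": force on the tool from outside, world axes, zero at the start; "moment": the same for the moment, N m; "opening": finger opening in m; "gripper_force": force on a finger pad.
Only numpy, scipy, OpenCV 4.12 (cv2) and the standard library are available. Lean on these libraries where they do the work, as an engineer would, in place of code of your own. Each camera call takes 0.05 s, during which the arm holds its last target. There are 200 camera calls.

## Working session

There is one attempt and no reset: what is moved stays moved. The work goes in short steps, Python scripts to look and compute and a shell command to move; the robot and the scene stay as the last step left them, time stands still between calls to the robot, and variables do not carry over. Pictures are saved under pics/ and viewed, at most 10 in all, crops included, and the job is handed in when it is done.

```bash
ls; mkdir -p pics; python3 - <<'E'
from workcell import r, vision
import cv2
for n in ("top","side"):
    cv2.imwrite(f"pics/{n}0.png",vision.read_camera(n))
    i=vision.camera_info(n); print(n,i)
o=r.get_obs(); print(o['t'],o['position'],o['eef_rot'],r.tips_ahead)
E
```

```text
pics
top {'fx': 606.8251856727724, 'fy': 606.8251856727724, 'cx': 314.53338767295895, 'cy': 239.98277932349924, 'k1': -0.17837388022607595, 'R': array([[-0.00709681, -0.99984014,  0.01641145],
       [-0.99418865,  0.00529182, -0.10752176],
       [ 0.10741773, -0.01707914, -0.99406727]]), 't': array([0.15887267, 0.53834025, 1.41116017])}
side {'fx': 601.6178200523316, 'fy': 601.6178200523316, 'cx': 315.14675034276894, 'cy': 242.7851998232928, 'k1': -0.15007073027704187, 'R': array([[-0.89695909, -0.44177355,  0.01733558],
       [-0.23361832,  0.44031047, -0.86691936],
       [ 0.37534901, -0.78164111, -0.49814687]]), 't': array([0.57548923, 0.10448938, 1.40373257])}
0.1 [0.25575825 0.6244301  0.40345846] [ 1.93185048e-01  9.81161746e-01 -1.01681568e-03 -3.63070632e-04] 0.1734
```

View pics/top0.png

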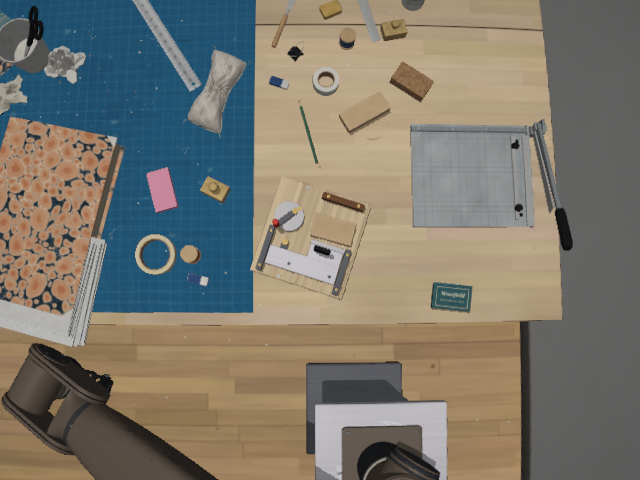

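View pics/side0.png

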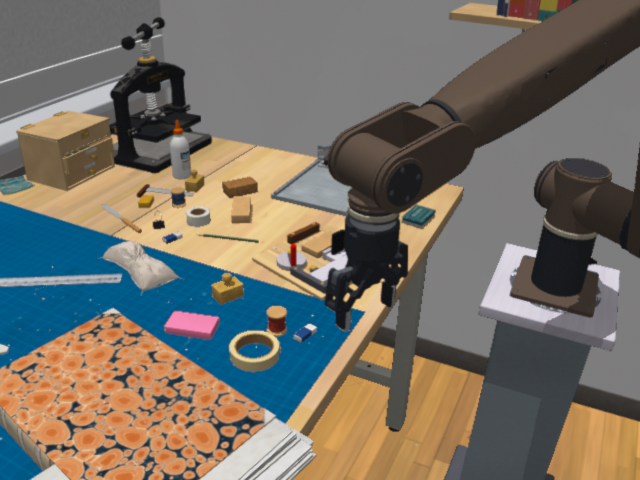

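The top view shows the jig at about (310,237), with its red handle near (276,222) and its push plate near (322,250). I'll crop in to measure it.

```bash
cat > h.py <<'E'
import numpy as np, cv2
from workcell import r, vision
def pix2w(n,uv,z,i=None):
    i=i or vision.camera_info(n)
    K=np.array([[i['fx'],0,i['cx']],[0,i['fy'],i['cy']],[0,0,1]])
    p=cv2.undistortPoints(np.array(uv,float).reshape(-1,1,2),K,np.array([i['k1'],0,0,0,0.])).reshape(-1,2)
    d=np.c_[p,np.ones(len(p))]@i['R']; c=-i['R'].T@i['t']
    return c+d*((np.asarray(z)-c[2])/d[:,2])[:,None]
def w2pix(n,X,i=None):
    i=i or vision.camera_info(n)
    K=np.array([[i['fx'],0,i['cx']],[0,i['fy'],i['cy']],[0,0,1]])
    return cv2.projectPoints(np.array(X,float).reshape(-1,3),cv2.Rodrigues(np.array(i['R']))[0],np.array(i['t']),K,np.array([i['k1'],0,0,0,0.]))[0].reshape(-1,2)
E
python3 - <<'E'
import cv2
a=cv2.imread("pics/top0.png")[170:305,242:382]
cv2.imwrite("pics/c.png",cv2.resize(a,None,fx=4,fy=4,interpolation=cv2.INTER_CUBIC))
E
```

```text
(no output)
```

View pics/c.png

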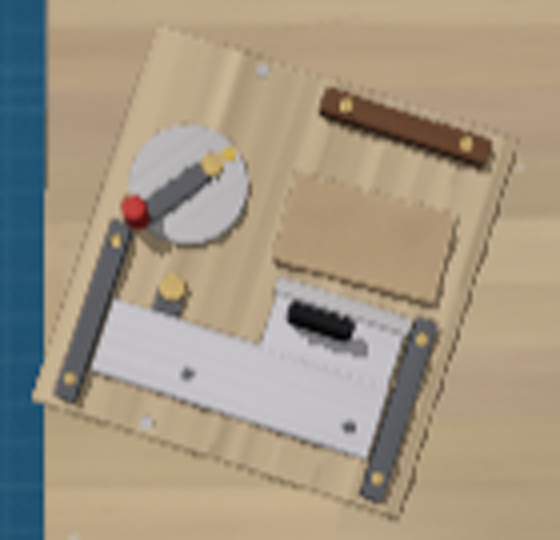

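The crop shows the base corners at (160,28), (515,140), (400,518) and (38,398). The handle top is at (134,210), the hub at (211,165) and the plate top at about (321,318). The roller is at (172,287), and the block sits between the jaw and the fence.

```bash
cat > m.py <<'E'
from h import *
c=np.array([(160,28),(515,140),(400,518),(38,398),(134,210),(211,165),(321,316)],float)/4+[242,170]-0.375
z=[.012]*4+[.085,.035,.085]
W=pix2w("top",c,z)
J=np.array([[.11,.115],[.11,-.115],[-.13,-.115],[-.13,.115],[.035,.055]])
S=W[[0,1,2,3,5],:2]
a=J-J.mean(0);b=S-S.mean(0)
yaw=np.arctan2((a[:,0]*b[:,1]-a[:,1]*b[:,0]).sum(),(a*b).sum())
R=np.array([[np.cos(yaw),-np.sin(yaw)],[np.sin(yaw),np.cos(yaw)]])
o=S.mean(0)-R@J.mean(0)
print("yaw",yaw,"o",o,"res mm",((S-o)@R-J)*1e3)
print("jig frame handle,hub,plate",(W[4:,:2]-o)@R)
h=(W[4,:2]-o)@R-[.035,.055]; print("cam",np.arctan2(h[1],h[0]),np.hypot(*h))
b=pix2w("top",np.array([(367,238)])/4+[242,170],[.03]);print("block",(b[:,:2]-o)@R)
for n,uv,zz in [("spool",(190,255),.05),("eraser",(198,281),.013),("tape",(155,254),.024),("weight",(214,189),.03)]:
    w=pix2w("top",[uv],[zz])[:,:2]; print(n,w,(w-o)@R)
E
python3 m.py
```

```text
yaw -0.3149057382121916 o [0.5579161  0.16030377] res mm [[-1.36898273 -2.01778117]
 [-1.24278389  2.25469891]
 [ 0.27414341  0.7021994 ]
 [ 2.72605573 -2.08598382]
 [-0.38843252  1.14686669]]
jig frame handle,hub,plate [[-0.01072817  0.08684635]
 [ 0.03461157  0.05614687]
 [-0.0361413  -0.03317118]]
cam 2.533268424577949 0.055724825525925
block [[ 0.02129835 -0.04621125]]
spool [[0.50314306 0.44737128]] [[-0.14099211  0.25598645]]
eraser [[0.44385251 0.43434031]] [[-0.19333105  0.22523239]]
tape [[0.50803363 0.53726416]] [[-0.16418428  0.34297363]]
weight [[0.6632975  0.39575523]] [[0.0272737  0.25651272]]
```

The cam is at about 2.53 rad. I'll go over behind the handle with the fingers shut.

```bash
cat > go.py <<'E'
import sys; from h import *
from scipy.spatial.transform import Rotation as Ro
x,y,zt,a=map(float,sys.argv[1:5]) # jig mm x,y, tip z mm, tool-y angle in jig deg
yaw=-.315;o=np.array([.5579,.1603]);R=np.array([[np.cos(yaw),-np.sin(yaw)],[np.sin(yaw),np.cos(yaw)]])
s=r.get_obs();p=np.array(s['position']);M=Ro.from_quat(s['eef_rot']).as_matrix()
t=np.r_[o+R@np.array([x,y])/1e3,zt/1e3+.1734]
ang=np.arctan2(M[1,1],M[0,1]);d=np.degrees((np.radians(a)+yaw-ang+np.pi)%(2*np.pi)-np.pi)
print("t %.2f"%s['t'],"tip jig",((p[:2]-o)@R*1e3).round(1),"z",((p[2]-.1734)*1e3).round(1),"yang jig %.1f"%np.degrees(ang-yaw),"F",np.round(s['wrist_force'],1),"open",s['opening'])
print("shift units",(M.T@(t-p)/.03).round(2),"az total",(-d/5).round(2))
E
python3 -m crank '[[-0.94,-0.57,0,0,0,0,1],[-0.94,-0.57,0,0,0,0,1],[-0.94,-0.57,0,0,0,0,1],[-0.94,-0.57,0,0,0,0,1],[-0.94,-0.57,0,0,0,0,1],[-0.94,-0.57,0,0,0,0,1],[-0.94,-0.57,0,0,0,0,1],[-0.94,-0.57,0,0,0,0,1]]' 20
python3 -m crank '[[-0.94,-0.57,0,0,0,0,1],[-0.94,-0.57,0,0,0,0,1],[-0.94,-0.57,0,0,0,0,1],[-0.94,-0.57,0,0,0,0,1],[-0.94,-0.57,0,0,0,0,1],[-0.94,-0.57,0,0,0,0,1],[-0.94,-0.57,0,0,0,0,1],[0,0,0,0,0,0,1]]'
python3 -m crank '[[0,0,0,0,0,1,1],[0,0,0,0,0,1,1],[0,0,0,0,0,1,1],[0,0,0,0,0,1,1],[0,0,0,0,0,1,1],[0,0,0,0,0,1,1],[0,0,0,0,0,0.15,1],[0,0,0,0,0,0,1]]'
python3 go.py -28.5 60.3 45 55
```

```text
t: 1.1
position: [0.4131, 0.4115, 0.4041]
eef_rot: [0.193, 0.981, -0.0, -0.0]
wrist_force: [0.1, -0.4, -0.3]
opening: -0.0003
gripper_force: 0.0
t: 2.1
position: [0.5509, 0.2253, 0.404]
eef_rot: [0.195, 0.981, -0.0, -0.0]
wrist_force: [-0.7, -0.3, -0.5]
opening: -0.0002
gripper_force: 0.0
t: 3.1
position: [0.5497, 0.2273, 0.4045]
eef_rot: [0.446, 0.895, -0.0, -0.0]
wrist_force: [-0.5, -0.3, 0.3]
opening: 0.0002
gripper_force: 0.0
t 3.10 tip jig [-28.6  61.2] z 231.1 yang jig 55.1 F [-0.5 -0.3  0.3] open 0.00020471194620488023
shift units [-0.02 -0.02  6.2 ] az total 0.02
```

```bash
python3 -m crank '[[0,0,1,0,0,0,1],[0,0,1,0,0,0,1],[0,0,1,0,0,0,1],[0,0,1,0,0,0,1],[0,0,1,0,0,0,1],[0,0,0.8,0,0,0,1],[0,0,0.4,0,0,0,1],[0,0,0,0,0,0,1]]'
python3 go.py -22.6 68.5 45 55
python3 - <<'E'
from h import *
a=vision.read_camera("side")[200:290,240:390]
b=vision.read_camera("wrist")
cv2.imwrite("pics/s1.png",np.vstack([cv2.resize(a,(480,288)),cv2.resize(b,(480,300))]))
E
```

```text
t: 4.1
position: [0.5498, 0.2269, 0.218]
eef_rot: [0.446, 0.895, -0.001, -0.001]
wrist_force: [-0.3, -1.1, 0.5]
opening: 0.0
gripper_force: 0.0
t 4.10 tip jig [-28.4  60.9] z 44.6 yang jig 55.0 F [-0.3 -1.1  0.5] open 3.40454522328267e-05
shift units [-0.01  0.32 -0.01] az total 0.01
```

View pics/s1.png

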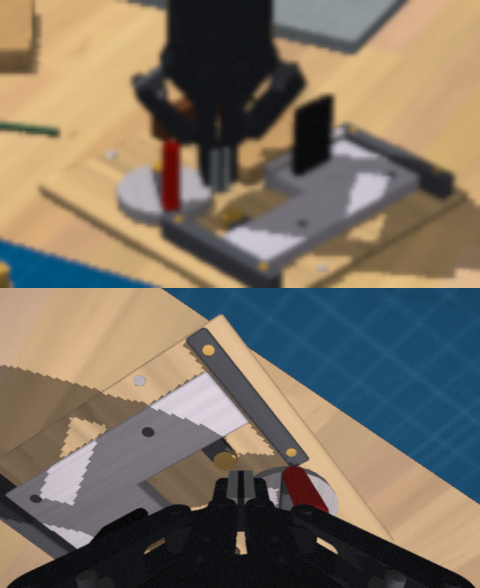

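The fingers stand behind the handle, with the roller clear below them. I'll push round the arc.

```bash
python3 -m crank '[[0,0.32,-0.2,0,0,0,1],[0.06,0.16,0,0,0,1,1],[0.06,0.16,0,0,0,1,1],[0.06,0.16,0,0,0,1,1],[0.06,0.16,0,0,0,1,1],[0.06,0.16,0,0,0,1,1],[0.06,0.16,0,0,0,1,1],[0.06,0.16,0,0,0,1,1]]'
python3 -m crank '[[0.06,0.16,0,0,0,1,1],[0.06,0.16,0,0,0,1,1],[0.06,0.16,0,0,0,1,1],[0.06,0.16,0,0,0,1,1],[0.06,0.16,0,0,0,1,1],[0.06,0.16,0,0,0,1,1],[0.06,0.16,0,0,0,1,1],[0,0,0,0,0,0,1]]'
python3 - <<'E'
# target after 15 arc rows: theta=145-70
from math import *
for t in (75,30,0):
    c,s=cos(radians(t)),sin(radians(t)); print(t,35+55*c-22*s,55+55*s+22*c,t-90)
E
python3 go.py 27.98 113.8 51 -15
python3 - <<'E'
from h import *
a=vision.read_camera("top")[170:305,242:382]
b=vision.read_camera("wrist")
cv2.imwrite("pics/s2.png",np.hstack([cv2.resize(a,(420,405),interpolation=2),cv2.resize(b,(380,405))]))
E
```

```text
t: 5.2
position: [0.5842, 0.2569, 0.2264]
eef_rot: [0.696, 0.718, -0.0, 0.0]
wrist_force: [-2.1, -1.4, 2.5]
opening: 0.0003
gripper_force: 1.7
t: 6.2
position: [0.6193, 0.2618, 0.2262]
eef_rot: [0.879, 0.477, 0.001, -0.0]
wrist_force: [-1.5, 0.6, 2.5]
opening: 0.0003
gripper_force: 1.0
75 27.98467930227914 113.81993943815421 -15
30 71.63139720814414 101.55255888325766 -60
0 90.0 77.0 -90
t 6.20 tip jig [ 27.  115.5] z 52.8 yang jig -14.9 F [-1.5  0.6  2.5] open 0.00031845020657661374
shift units [-0.05  0.05  0.06] az total 0.02
```

View pics/s2.png

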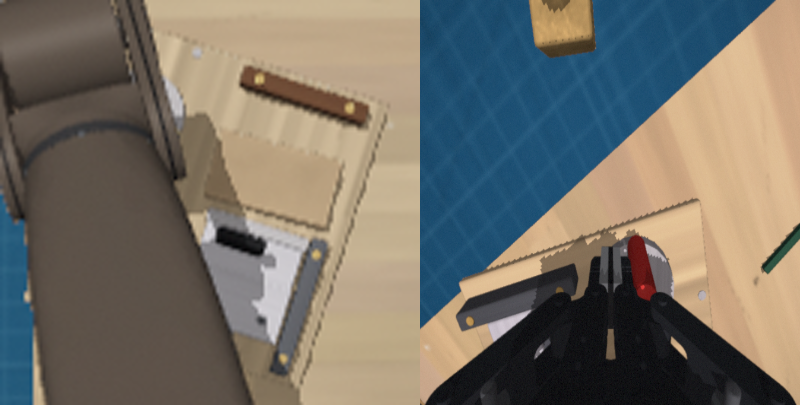

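The handle rides against the finger's face as planned, so I'll carry on round.

```bash
python3 -m crank '[[0.05,0.17,0,0,0,1,1],[0.05,0.17,0,0,0,1,1],[0.05,0.16,0,0,0,1,1],[0.05,0.16,0,0,0,1,1],[0.06,0.16,0,0,0,1,1],[0.06,0.16,0,0,0,1,1],[0.06,0.16,0,0,0,1,1],[0.06,0.16,0,0,0,1,1]]'
python3 -m crank '[[0.06,0.16,0,0,0,1,1],[0.06,0.16,0,0,0,1,1],[0.06,0.16,0,0,0,1,1],[0.06,0.16,0,0,0,1,1],[0.06,0.16,0,0,0,1,1],[0.06,0.16,0,0,0,1,1],[0,0,0,0,0,0,1],[0,0,0,0,0,0,1]]'
python3 go.py 90 77 51 -90
```

```text
t: 7.3
position: [0.6541, 0.2411, 0.2259]
eef_rot: [0.989, 0.147, 0.003, -0.001]
wrist_force: [1.3, 4.9, -0.3]
opening: 0.0004
gripper_force: 2.1
t: 8.3
position: [0.6669, 0.2127, 0.2258]
eef_rot: [0.994, -0.113, 0.002, -0.001]
wrist_force: [3.7, 2.7, 1.5]
opening: 0.0002
gripper_force: 1.8
t 8.30 tip jig [87.4 83.6] z 52.4 yang jig -84.9 F [3.7 2.7 1.5] open 0.00018130421092986304
shift units [0.07 0.23 0.05] az total 1.03
```

```bash
python3 -m crank '[[0.07,0.12,0,0,0,1,1],[0,0.1,0,0,0,0,1],[0,0,0,0,0,0,1]]'
python3 go.py 90 77 51 -90
python3 -m crank '[[0,-0.5,0,0,0,0,1],[0,-0.6,0,0,0,0,1],[0,0,-1,0,0,0,1],[0,0,-1,0,0,0,1],[0,0,-1,0,0,0,1],[0,0,-0.5,0,0,0,1],[0,0,0,0,0,0,1]]'
python3 - <<'E'
from h import *
b=vision.read_camera("side")[190:290,230:400]
i=vision.camera_info("wrist")
c=vision.read_camera("wrist")
yaw=-.315;o=np.array([.5579,.1603]);R=np.array([[np.cos(yaw),-np.sin(yaw)],[np.sin(yaw),np.cos(yaw)]])
# predicted handle tops for cam angles
for t in (-.3,0,.3,.6):
    w=np.r_[o+R@[.035+.055*np.cos(t),.055+.055*np.sin(t)],.085]; print(t,w2pix("side",w).round(1)-[230,190],w2pix("wrist",w,i).round(1))
cv2.imwrite("pics/s3.png",np.hstack([cv2.resize(b,(510,300),interpolation=2),cv2.resize(c,(280,300))]))
cv2.imwrite("pics/w3.png",c)
E
```

```text
t: 8.68
position: [0.6667, 0.2055, 0.2254]
eef_rot: [0.988, -0.156, 0.001, -0.0]
wrist_force: [2.9, 2.9, 2.1]
opening: -0.0001
gripper_force: 1.7
t 8.68 tip jig [89.5 76.6] z 52.0 yang jig -89.9 F [2.9 2.9 2.1] open -9.150079427847451e-05
shift units [ 0.02 -0.01  0.03] az total 0.02
t: 9.55
position: [0.6769, 0.2375, 0.3306]
eef_rot: [0.988, -0.156, 0.001, -0.0]
wrist_force: [0.8, -0.8, 0.3]
opening: 0.0
gripper_force: 0.0
-0.3 [[50.9 33.6]] [[432.2 255.6]]
0 [[45.3 35.5]] [[406.9 251.9]]
0.3 [[41. 38.]] [[381.  255.6]]
0.6 [[38.4 41.1]] [[357.4 266. ]]
```

View pics/w3.png

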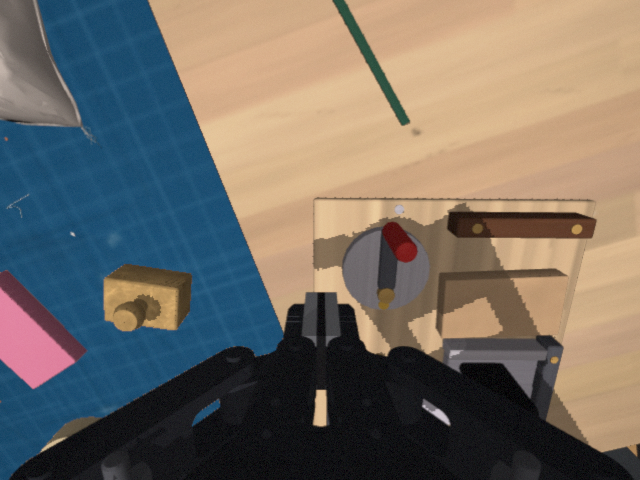

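View pics/s3.png

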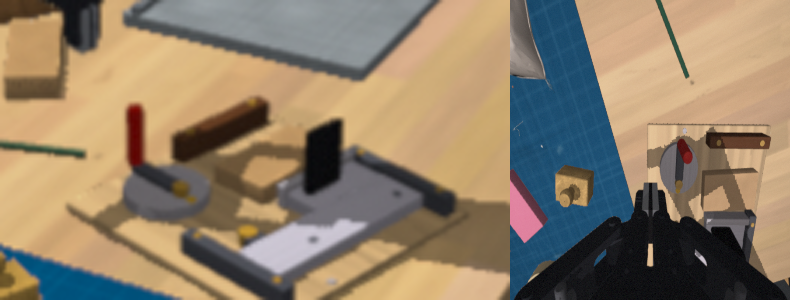

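The wrist picture has the handle top at (405,252), where I predicted (407,252) for cam = 0, so the cam is at its low point. The tool's x axis now lies along the jig's +x, so next I'll go behind the push plate.

```bash
python3 go.py -75 -35 157 -90
```

```text
t 9.65 tip jig [ 88.8 109.7] z 154.5 yang jig -90.0 F [-0.3 -0.5 -0.1] open 0.0002736444199309619
shift units [-5.46  4.82 -0.06] az total 0.01
```

```bash
python3 -m crank '[[-0.8,0.7,0,0,0,0,1],[-0.8,0.7,0,0,0,0,1],[-0.8,0.7,0,0,0,0,1],[-0.8,0.7,0,0,0,0,1],[-0.8,0.7,0,0,0,0,1],[-0.8,0.7,0,0,0,0,1],[-0.66,0.62,0,0,0,0,1],[0,0,0,0,0,0,1]]'
python3 -m crank '[[0,0,1,0,0,0,1],[0,0,1,0,0,0,1],[0,0,0.9,0,0,0,1],[0,0,0.5,0,0,0,1],[0,0,0,0,0,0,1]]'
python3 go.py -55 -35 52 -90
```

```text
t: 10.65
position: [0.4746, 0.1497, 0.3278]
eef_rot: [0.988, -0.157, -0.002, 0.0]
wrist_force: [0.1, 0.5, 0.1]
opening: -0.0001
gripper_force: 0.0
t: 11.28
position: [0.4761, 0.1501, 0.2263]
eef_rot: [0.988, -0.157, -0.002, 0.0]
wrist_force: [1.5, 0.8, 0.7]
opening: 0.0001
gripper_force: 0.0
t 11.28 tip jig [-74.6 -35. ] z 52.9 yang jig -90.0 F [1.5 0.8 0.7] open 9.111911817535595e-05
shift units [ 0.65 -0.    0.03] az total 0.0
```

```bash
python3 -m crank '[[0.3,0,0,0,0,0,1],[0.3,0,0,0,0,0,1],[0.3,0,0,0,0,0,1],[0.3,0,0,0,0,0,1],[0.3,0,0,0,0,0,1],[0.25,0,0,0,0,0,1],[0.2,0,0,0,0,0,1],[0,0,0,0,0,0,1]]'
python3 go.py -7 -35 52 -90
python3 -m crank '[[0.08,0,0,0,0,0,1],[0.08,0,0,0,0,0,1],[0.07,0,0,0,0,0,1],[0,0,0,0,0,0,1]]'
python3 go.py -7 -35 52 -90
```

```text
t: 12.28
position: [0.5324, 0.1317, 0.2277]
eef_rot: [0.988, -0.157, 0.001, -0.0]
wrist_force: [-0.7, -0.2, -0.1]
opening: -0.0001
gripper_force: 0.0
t 12.28 tip jig [-15.4 -35.1] z 54.3 yang jig -90.0 F [-0.7 -0.2 -0.1] open -8.428123627741959e-05
shift units [ 0.28 -0.    0.08] az total 0.0
t: 12.78
position: [0.5384, 0.1298, 0.2276]
eef_rot: [0.988, -0.157, 0.0, 0.0]
wrist_force: [-0.7, -0.3, 0.2]
opening: 0.0002
gripper_force: 0.5
t 12.78 tip jig [ -9.1 -35.1] z 54.2 yang jig -90.0 F [-0.7 -0.3  0.2] open 0.0001508278191011403
shift units [ 0.07 -0.    0.07] az total 0.0
```

Not at the stop yet, as the force is still small. I'll push gently until the force rises.

```bash
python3 -m crank '[[0.07,0,0,0,0,0,1],[0.07,0,0,0,0,0,1],[0.07,0,0,0,0,0,1],[0,0,0,0,0,0,1]]'
python3 go.py -7 -35 52 -90
python3 -m crank '[[0.06,0,0,0,0,0,1],[0.06,0,0,0,0,0,1],[0,0,0,0,0,0,1]]'
python3 go.py -7 -35 52 -90
```

```text
t: 13.28
position: [0.5425, 0.1287, 0.2276]
eef_rot: [0.988, -0.157, -0.005, 0.0]
wrist_force: [-13.8, 3.3, 9.5]
opening: 0.0001
gripper_force: 6.7
t 13.28 tip jig [ -4.8 -34.8] z 54.2 yang jig -90.0 F [-13.8   3.3   9.5] open 0.0001493096264821082
shift units [-0.07  0.01  0.07] az total 0.0
t: 13.65
position: [0.5441, 0.1284, 0.2276]
eef_rot: [0.988, -0.157, -0.01, 0.0]
wrist_force: [-23.0, 7.0, 18.0]
opening: -0.0
gripper_force: 12.2
t 13.65 tip jig [ -3.2 -34.6] z 54.2 yang jig -90.0 F [-23.   7.  18.] open -1.2985998581012515e-05
shift units [-0.12  0.01  0.08] az total 0.0
```

It's pressing firmly, with 24 N at the stop. I'll back off, rise and take a look.

```bash
python3 -m crank '[[-0.3,0,0,0,0,0,1],[-0.6,0,0,0,0,0,1],[-0.6,0,0,0,0,0,1],[0,0,-1,0,0,0,1],[0,0,-1,0,0,0,1],[0,0,-1,0,0,0,1],[0,0,-1,0,0,0,1],[-0.8,0,-1,0,0,0,1]]'
python3 -m crank '[[-0.5,0,-1,0,0,0,1],[-0.5,0,-1,0,0,0,1],[0,-1,-0.5,0,0,0,1],[0,-1,0,0,0,0,1],[0,-1,0,0,0,0,1],[0,-1,0,0,0,0,1],[0,-1,0,0,0,0,1],[0,0,0,0,0,0,1]]'
python3 go.py -7 -35 52 -90
python3 - <<'E'
from h import *
i=vision.camera_info("wrist"); c=vision.read_camera("wrist")
b=vision.read_camera("side")[190:290,230:400]
yaw=-.315;o=np.array([.5579,.1603]);R=np.array([[np.cos(yaw),-np.sin(yaw)],[np.sin(yaw),np.cos(yaw)]])
P=lambda x,y,z:np.r_[o+R@[x,y],z]
for n,p in dict(handle0=P(.09,.055,.085),fenceL=P(.085,.005,.036),fenceR=P(.085,-.1,.036),jawR=P(.03,-.087,.034),jawL=P(.03,-.003,.034),plate=P(.004,-.035,.085)).items(): print(n,w2pix("wrist",p,i).round(),(w2pix("side",p)-[230,190]).round()*3)
cv2.imwrite("pics/w4.png",np.vstack([cv2.resize(c,(440,300)),cv2.resize(b,(440,260),interpolation=2)]))
cv2.imwrite("pics/w4full.png",c)
E
```

```text
t: 14.65
position: [0.482, 0.1479, 0.3788]
eef_rot: [0.988, -0.157, 0.001, -0.0]
wrist_force: [0.4, 0.6, 0.2]
opening: 0.0002
gripper_force: 0.0
t: 15.65
position: [0.4996, 0.3012, 0.4522]
eef_rot: [0.988, -0.156, -0.0, 0.0]
wrist_force: [0.4, -0.5, -0.2]
opening: -0.0001
gripper_force: 0.0
t 15.65 tip jig [-99.1 116. ] z 278.8 yang jig -89.9 F [ 0.4 -0.5 -0.2] open -0.0001174654896798395
shift units [3.06 5.04 7.56] az total 0.03
handle0 [[397. -21.]] [[135. 105.]]
fenceL [[440.   6.]] [[186. 141.]]
fenceR [[552.   6.]] [[270.  99.]]
jawR [[526.  71.]] [[306. 129.]]
jawL [[441.  71.]] [[237. 162.]]
plate [[493.  95.]] [[288. 105.]]
```

View pics/w4.png

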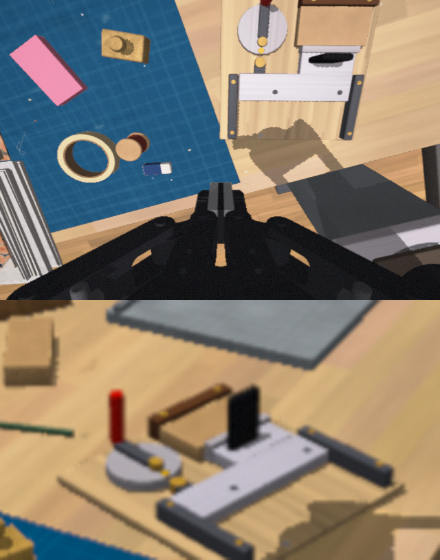

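View pics/w4full.png

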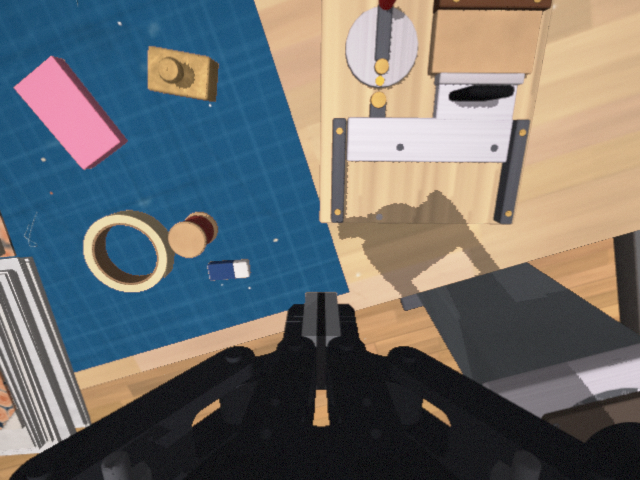

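The block sits flush and square between the jaw (row 73, predicted 71) and the fence, at y of about -45 mm. The cam's yellow dot faces the roller near (380,85), the other things are untouched and the hand is clear.

```bash
python3 -c "
from workcell import hand_in
print(hand_in())"
```

```text
the job is handed in; nothing more can be done
None
```

I closed the jig and handed the job in: the final pictures show the cam at its low point, the slide home with the block square against the fence, and the hand clear, but no verdict came back.

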